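# Slide the bath pot to the working ring and pin the gate arm

### The arm

A 6-joint arm with a two-finger parallel gripper is mounted at the origin on the work surface. World frame = base frame: x ahead of the robot, y to its left, z up, the work surface at z = 0. Lengths are in m, angles in rad, forces in N, time in s.
With the tool pointing down it reaches from about 0.275 to 0.825 m from the base axis. Payload 4.9 kg.
Tool frame: the origin (TCP) lies midway between the tips of the shut fingers; the grasp point (between the pads) lies 19 mm behind it (grip_point_offset is the distance from the TCP to the grasp point, in m); z points along the fingers, x is the direction in which the jaws open and shut, and the axes are right-handed (so a half turn about z gives the same grasp; the last joint's range is limited). The gripper opens to 85 mm and grips with 20 to 120 N. Pads are 22 mm wide; open, the fingers measure 114 mm over their backs; the gripper's body (76 mm by 85 mm) begins 54 mm behind the grasp point. The pads swing forward as they close: fully open they stand 13 mm farther back than shut.
Start: joints at [1.114, 0.326, -0.193, 1.052, 0, 1.437], TCP at [0.174, 0.522, 0.231] pointing down, gripper open.
Joint ranges: [-2.65, 2.65], [-0.97, 1.79], [-1.3, 1.35], [-1.93, 2.1], [-1.47, 1.37], [-3.14, 3.14]. Speed limits (rad/s): [2.57, 2.57, 3.14, 3.14, 3.14, 3.14].

### API

Orientations are given as a rotation vector (axis times angle).
In Python, from cell import * gives the robot as it stands. Calls block until the motion is done:
- movep(position, orientation): joint-space move of the TCP to a pose.
- move_l(position, velocity=0.15, rot=None, until_force=None): straight line of the TCP; rot=None keeps the orientation; velocity is the mean speed in m/s. With until_force (N) it stops when the force on the tool has changed by that much, and returns True; else False.
- set_joints(angles): joint-space move.
- let_go() and grab(newtons=None): open the fingers fully, or close them until they stop; newtons is the grip in N (None keeps the last).
- sleep(seconds).
- ik(position, orientation): joint angles nearest the present ones, or None.
- get_state(): the state.
- grab_frame(name): name is "scene" or "top" or "wrist"; returns a dict with "img" (384x512x3 uint8, red, green, blue), "fx", "fy", "cx", "cy" (pixels), "k1" (the pictures are not rectified: a ray, as slopes to the right and down, at radius r is drawn at 1 + k1 r^2 times it, then the intrinsics apply), "cam_to_world" (4x4, takes a point from camera to world coordinates); the wrist camera has in their place "T_tool_cam" (4x4, takes a point from camera to tool coordinates, whose origin is the TCP and whose axes are the tool frame's). Camera axes: x right, y down, z forward; pixel columns grow to the right and rows downward; lengths in m; the calibration is good to about 2 mm. A picture is of the moment at which its call begins: read the wrist's pose just before it. There is no depth.
A pose or a line that the arm cannot do raises MotionError and nothing moves.
- sign_off(): hands the job in, once; it reports no verdict.
Trained networks look in the newest picture that a camera, given by its name, has taken for a name from the list of things; names that differ only in an ending like _2 or _b are one class to them, and where a whole thing is asked for, a point or a joint stands for the part that bears it (a point fixed in the world has none). Each returns a list of dicts, best first, with "score" (0 to 1); they miss things now and then, are a little off and sometimes report something else, mostly with a low value. They report only what shows in the picture. A call takes as long as a camera call. They do not tell look-alikes from the thing itself.
- spot_in(camera, name): "centre" ([column, row] in pixels, amid what is visible of it).
- silhouettes(camera, name): "mask" (384x512 bool, what is visible of it) and "centre" ([column, row] in pixels, amid what is visible of it).
- tip_of(camera, name): "centre" ([column, row] in pixels: a listed point, or the origin of a listed thing).
The state is a dict: "clock": time; "q": joint angles; "joint_velocities": joint speeds; "tau": joint torques, N m; "position": TCP position; "eef_rot": TCP orientation; "contact_force": force on the tool from outside, world axes, zero at the start; "wrist_torque": the same for the moment, N m; "finger_gap": opening from 0.0 (shut) to 1.0 (fully open).
Only numpy, scipy, OpenCV 4.12 (cv2) and the standard library are available. Lean on these libraries where they do the work, as an engineer would, in place of code of your own. Each camera call takes 0.05 s, during which the arm holds its last target. There are 200 camera calls.

### The job

Slide the lidded cleaning-bath pot across the hot plate, without lifting it off the plate, from the side it stands on to the middle of the empty ring on the other side. Then swing the sprung gate arm round against its spring until it bars the way between the two rings, and pin it there: the stop pin from its block goes fully down into the hole in the plate, behind the arm, so that the arm stays when you let go (holding the pin, you can push the arm round with its shank). Leave everything else on the bench where it is.

Things in the scene. Friction and masses are not known exactly. Their poses are not given: they have to be found in the camera images.
- hotplate: Fixed white slab, 240 (x) by 420 mm (y), flat top 45 mm above the bench. Origin: centre of its underside; at yaw 0 x points away from the robot, y left. Two printed grey rings 112 mm across, centred at (-25, -110) mm (start side) and (-25, 90) mm (working side). Gate arm pivoted at (95, 10) mm by the far edge; 12 mm pin hole at (20, -2) mm.
- work_ring (a point): Centre of the empty working ring (hot plate's +y side), on the plate's top surface. The pot belongs here.
- pin_hole (a point): Centre of the mouth of the pin hole, on the plate's top surface: round, 12 mm wide, 36 mm deep.
- gate_pivot (a point): Point on the vertical axis of the gate arm's pivot, at the plate's top surface. The post is 18 mm in diameter and rises 26 mm above the plate (spring coils and hub reach 33 mm).
- gate_tip (a point): End of the gate arm, on its centre line, 130 mm from the pivot axis and 14 mm above the plate's top. The arm is a straight steel bar 12 mm wide; its lower face is 8 mm and its upper face 20 mm above the plate; its rounded end reaches 6 mm past this point.
- gate (a joint): Gate arm angle, rad. 0: parked at its stop, along the hot plate's -y (far edge). Grows clockwise from above, towards the robot; at 1.57 it points along the plate's -x, barring the way between the rings; stops at 1.65. A spring drives it back to 0 (0.08 N m at 0, 0.16 at 1.57: 2 N at 75 mm from the pivot). The pin in the hole, on the arm's start-ring side, holds it at about 1.5.
- pot: Loose steel saucepan, 0.4 to 0.8 kg, lid fixed on. Origin: centre of its underside. Body 100 mm wide; lid 104 mm wide, 59 mm high at its edge, 63 mm at the middle; on its centre a black round knob 22 mm wide reaching up to 92 mm. Flat black handle, 18 mm wide, 8 mm thick, 45 mm up, along the pot's -x to 139 mm from the centre, starting roughly towards the robot. Friction on the plate about 0.3.
- pin: Loose stop pin, 50 g. Origin: centre of its lower tip; z up along it. Steel shank 8 mm wide, 70 mm long, tapered tip; square black head 16 x 16 mm (sides along its x, y) from 70 to 96 mm above the tip. Starts upright in the pin block, tip 36 mm below the block's top; fully down in the plate's hole its tip is 36 mm below the plate's top.
- pin_block: Fixed aluminium block 60 x 60 x 45 mm with one 12 mm hole, 36 mm deep, in the middle of its top, that holds the pin at the start. Origin: centre of its underside. It stands to the left or to the right of the hot plate; the open tool stand is on the other side.
- tool_stand: Bystander, fixed: grey open box 60 x 60 x 60 mm with upright tools to 146 mm high. Origin: centre of its underside.
- tin: Bystander: steel tin 42 mm in diameter, 28 mm high, on the hot plate's far left corner. Origin: centre of its underside.
- jar: Bystander: glass jar 34 mm in diameter, 45 mm high, on the hot plate's far right corner. Origin: centre of its underside.
- bottle: Bystander: white bottle 48 mm in diameter, 130 mm high, on the bench at far left. Origin: centre of its underside.
- spool: Bystander: spool 60 mm in diameter, 40 mm high, on the bench off the hot plate's far left corner. Origin: centre of its underside.
- meter: Bystander: handheld meter lying flat, 85 x 175 x 38 mm, on the bench at far right. Origin: centre of its underside.
- driver: Bystander: screwdriver 160 mm long lying on the bench at near left, along its own x. Origin: on its axis, about the middle, at bench height.
Not all that is in view belongs to the job. Of the things shaped like the pot, the steel one is meant.

How it is judged:
By the outcome, as a careful person would: the job done as asked, in the order asked, and still so for the second after the job is handed in, with the robot touching nothing.
It also fails if it takes over 69 s, if anything falls off the work surface, if the arm or the gripper's body presses on something with over 40 N, if the wrist force passes 120 N, or if a joint passes its speed limit or range.

## Working session

There is one attempt and no reset: what is moved stays moved. The work goes in short steps, each a Python script; the robot and the scene stay as the last script left them, time stands still between calls to the robot, and variables do not carry over. Pictures are saved under pics/ and viewed, about 8 in all and at most 12, crops included, and the job is handed in when it is done.

```bash
mkdir -p pics; ls
cat > h.py <<'E'
from cell import *
import numpy as np, cv2
from scipy.spatial.transform import Rotation as R
def K(f): return np.array([[f["fx"],0,f["cx"]],[0,f["fy"],f["cy"]],[0,0,1.]]), np.array([f["k1"],0,0,0,0.])
def T_of(f,st=None):
    if "cam_to_world" in f: return np.array(f["cam_to_world"])
    T=np.eye(4); T[:3,:3]=R.from_rotvec(st["eef_rot"]).as_matrix(); T[:3,3]=st["position"]
    return T@np.array(f["T_tool_cam"])
def unproj(f,uv,z,st=None):
    k,d=K(f); T=T_of(f,st)
    p=cv2.undistortPoints(np.array(uv,float).reshape(-1,1,2),k,d).reshape(-1,2)
    r=np.c_[p,np.ones(len(p))]@T[:3,:3].T
    return T[:3,3]+r*((z-T[2,3])/r[:,2])[:,None]
def proj(f,P,st=None):
    k,d=K(f); Ti=np.linalg.inv(T_of(f,st))
    return cv2.projectPoints(np.array(P,float).reshape(-1,3),cv2.Rodrigues(Ti[:3,:3])[0],Ti[:3,3],k,d)[0].reshape(-1,2)
def save(f,n): cv2.imwrite("pics/"+n, f["img"][:,:,::-1])
E
python3 - <<'E'
from h import *
np.set_printoptions(precision=3,suppress=True)
s=get_state(); print(s)
fs={}
for c in("top","scene"):
    f=grab_frame(c); save(f,c+"0.png"); fs[c]=f; print(c,T_of(f)[:3].tolist(),f["fx"],f["k1"])
    for n,z in [("hotplate",.045),("work_ring",.045),("pin_hole",.045),("gate_pivot",.045),("gate_tip",.059),("pot",.045),("pin",.009),("pin_block",0),("tool_stand",0),("tin",.045),("jar",.045),("meter",0),("bottle",0),("spool",0),("driver",0)]:
        for d in tip_of(c,n)[:3]: print(c,n,round(d["score"],2),np.round(d["centre"],1),unproj(f,d["centre"],z)[0])
a=np.hstack([fs["top"]["img"],fs["scene"]["img"]])
E
```

```text
pics
{'clock': 0.0, 'q': array([ 1.114,  0.327, -0.194,  1.052, -0.   ,  1.437]), 'joint_velocities': array([-0.001, -0.003,  0.   , -0.001, -0.   ,  0.   ]), 'tau': array([  0.   , -44.339,  26.244,   0.015,  -0.   ,   0.   ]), 'position': array([0.174, 0.521, 0.23 ]), 'eef_rot': array([ 2.549,  1.835, -0.002]), 'contact_force': array([ 0.55 ,  0.117, -0.288]), 'wrist_torque': array([0.03 , 0.005, 0.035]), 'finger_gap': 0.9975635437924143}
top [[0.015263313665938465, -0.9758080023047021, 0.21809579063806162, 0.15221595866108587], [-0.9998704131694525, -0.016011954503930437, -0.0016655873775215811, -0.06430295998950243], [0.005117433368718654, -0.218042105913216, -0.9759259459224588, 1.7497002576358929]] 450.7289292081073 0.021981490124731995
top hotplate 0.59 [236.3 184.4] [0.562 0.005 0.045]
top hotplate 0.55 [228.4 161.3] [0.655 0.038 0.045]
top hotplate 0.53 [136.7 205.4] [0.473 0.385 0.045]
top work_ring 0.7 [220.7 194.7] [0.52  0.064 0.045]
top pin_hole 0.71 [234.7 181.8] [0.572 0.012 0.045]
top gate_pivot 0.64 [228.7 161.3] [0.655 0.037 0.045]
top gate_tip 0.54 [264.2 156.5] [
[... 1224 characters left out ...]
 [ 0.554 -0.147  0.045]
scene pot 0.71 [201.1 120.2] [ 0.395 -0.471  0.045]
scene pot 0.48 [210.7 207.3] [ 0.677 -0.113  0.045]
scene pin 0.56 [378.1 264.8] [0.48  0.384 0.009]
scene pin_block 0.81 [380.1 269.4] [0.484 0.395 0.   ]
scene pin_block 0.56 [300.3 246. ] [0.575 0.172 0.   ]
scene tool_stand 0.62 [201.8 147.2] [ 0.472 -0.39   0.   ]
scene tin 0.51 [291.8 210.4] [0.514 0.086 0.045]
scene tin 0.5 [298.1 242.4] [0.596 0.175 0.045]
scene jar 0.49 [199.1 206.1] [ 0.698 -0.144  0.045]
scene jar 0.28 [291.  208.9] [0.511 0.08  0.045]
scene meter 0.57 [154.1 166. ] [ 0.66  -0.444  0.   ]
scene spool 0.76 [290.5 313.7] [0.764 0.286 0.   ]
scene driver 0.62 [374.3 213.2] [0.311 0.274 0.   ]
```

Run:
```python
import cv2,numpy as np
a=cv2.imread("pics/top0.png"); b=cv2.imread("pics/scene0.png")
cv2.imwrite("pics/v1.png",cv2.resize(a[120:270,110:410],None,fx=2.66,fy=2.66,interpolation=cv2.INTER_CUBIC))
cv2.imwrite("pics/v2.png",cv2.resize(b[90:330,140:440],None,fx=2.5,fy=2.5,interpolation=cv2.INTER_CUBIC))
```

```text
(no output)
```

View pics/v1.png

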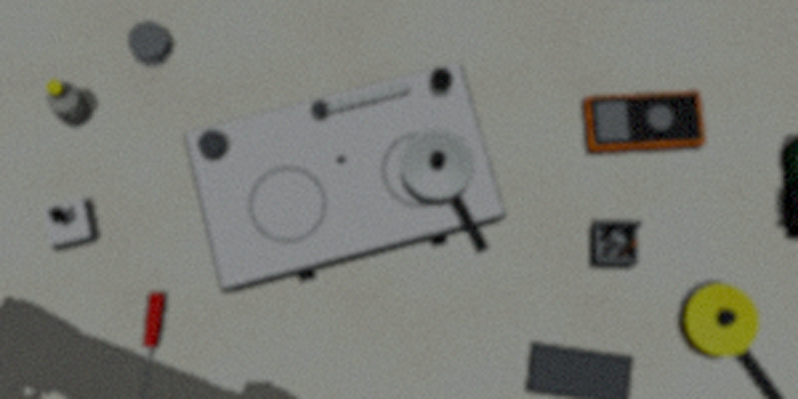

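View pics/v2.png

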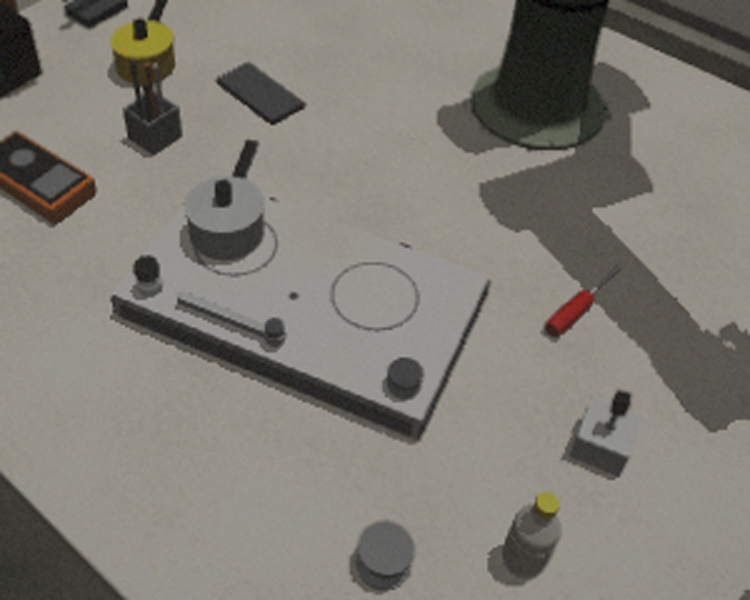

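Two things are pot-shaped. In the top view the steel one is at px (273,183), crop (437,165), on the plate. The yellow one is at (380,242), crop (720,318), on the bench. The steel one fits, and the enlarged crop confirms it. The hole is at crop (340,159), the gate arm is parked along the far edge, and the pin block is at left. Next I'll refine these with the wrist camera.

```bash
cat >> h.py <<'E'
def down(a): return R.from_euler('z',a)*R.from_euler('x',np.pi)
def dn(a): return down(a).as_rotvec()
def P2(o,yaw,l): # plate-local (mm) -> world xy
    c,s=np.cos(yaw),np.sin(yaw); l=np.atleast_2d(l)/1000.
    return np.array(o)+l@np.array([[c,s],[-s,c]])
E
python3 - <<'E'
from h import *
np.set_printoptions(precision=4,suppress=True)
movep([0.50,0.0,0.36],dn(0.2+np.pi/2))
s=get_state(); f=grab_frame("wrist"); save(f,"w1.png")
print(s["clock"],s["position"],s["q"],np.array(f["T_tool_cam"]),f["fx"],f["cx"],f["cy"])
for n,z in [("work_ring",.045),("pin_hole",.045),("gate_pivot",.045),("gate_tip",.059),("pot",.045),("hotplate",0)]:
    for d in tip_of("wrist",n)[:2]: print(n,round(d["score"],2),np.round(d["centre"],1),unproj(f,d["centre"],z,s)[0])
o=[.563,.006];y=.2
pts=dict(hole=(20,-2,.045),piv=(95,10,.078),ring=(-25,90,.045),c1=(120,210,.045),c2=(-120,210,.045),c3=(-120,-210,.045),c4=(120,-210,.045))
img=f["img"][:,:,::-1].copy()
for k,v in pts.items():
    q=proj(f,[*P2(o,y,v[:2])[0],v[2]],s)[0]; print(k,q)
    if 0<q[0]<512 and 0<q[1]<384: cv2.drawMarker(img,(int(q[0]),int(q[1])),(0,0,255),0,8)
cv2.imwrite("pics/v3.png",cv2.resize(img,None,fx=1.5,fy=1.5))
E
```

```text
3.8417 [0.4999 0.0006 0.3599] [-0.1466  0.1785 -0.0623  1.3303  0.0002 -0.3475] [[ 1.     -0.0006 -0.0001 -0.0006]
 [ 0.0006  0.9564  0.2922 -0.0746]
 [-0.     -0.2922  0.9564 -0.1426]
 [ 0.      0.      0.      1.    ]] 298.16800500079336 257.71777000296856 188.54742385726857
work_ring 0.78 [299.9 167.2] [0.5163 0.071  0.045 ]
pin_hole 0.6 [246.4 197.5] [ 0.5823 -0.0019  0.045 ]
pin_hole 0.38 [449.1  56.9] [0.3167 0.2419 0.045 ]
gate_pivot 0.85 [255.9 237.6] [0.6494 0.0272 0.045 ]
gate_tip 0.8 [178.2 245.1] [ 0.6817 -0.0973  0.059 ]
pot 0.83 [165.2 168.2] [ 0.56   -0.1364  0.045 ]
hotplate 0.83 [246.9 178.2] [ 0.5626 -0.0065  0.    ]
hotplate 0.19 [256.1 241.1] [0.6783 0.0332 0.    ]
hole [252.3473 199.032 ]
piv [259.778  250.3916]
ring [310.4814 172.0698]
c1 [375.4243 253.8056]
c2 [393.9099 110.2831]
c3 [112.6227 110.2373]
c4 [132.2131 253.749 ]
```

View pics/v3.png

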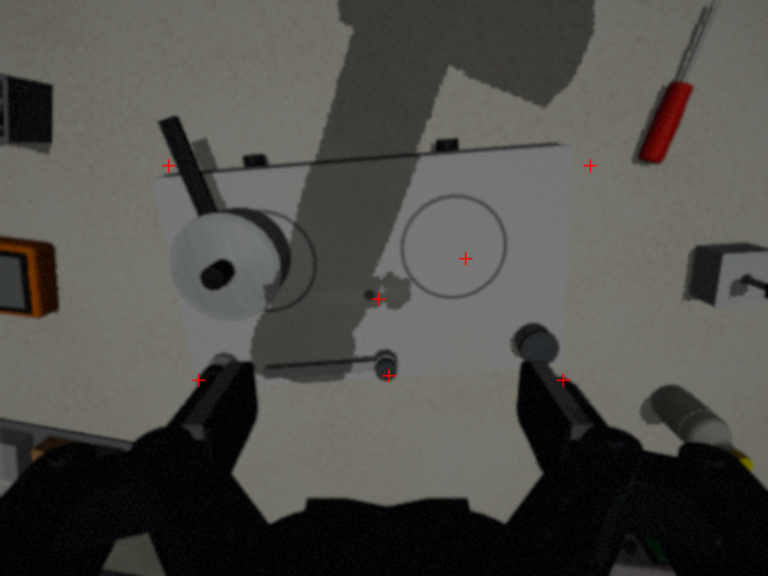

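```bash
cat > meas.py <<'E'
from h import *
from scipy.optimize import minimize, least_squares
from scipy.ndimage import map_coordinates, gaussian_filter
def ringfit(f,c0,st=None,r=.056,z=.045,a=np.linspace(0,2*np.pi,180)):
    g=gaussian_filter(f["img"].mean(2).astype(float),.7)
    def circ(c,r):
        p=np.c_[c[0]+r*np.cos(a),c[1]+r*np.sin(a),np.full(len(a),z)]
        q=proj(f,p,st); return map_coordinates(g,[q[:,1],q[:,0]],order=1,mode='nearest')
    def cost(p):
        c=p[:2]; return np.mean(np.clip(circ(c,p[2])-.5*(circ(c,p[2]-.005)+circ(c,p[2]+.005)),-25,5))
    grid=[(cost([c0[0]+i,c0[1]+j,r]),c0[0]+i,c0[1]+j) for i in np.arange(-.016,.017,.002) for j in np.arange(-.016,.017,.002)]
    b=min(grid); m=minimize(cost,[b[1],b[2],r],method="Nelder-Mead",options=dict(initial_simplex=np.array([b[1:]+(r,),(b[1]+.002,b[2],r),(b[1],b[2]+.002,r),(b[1],b[2],r-.001)])))
    return m.x,m.fun
def blob(f,uv,w=7,st=None,z=.045):
    g=f["img"].mean(2).astype(float); u,v=np.round(uv).astype(int)
    p=g[v-w:v+w+1,u-w:u+w+1]; d=np.clip(np.median(p)*.8-p,0,None)
    yy,xx=np.mgrid[v-w:v+w+1,u-w:u+w+1]
    c=np.array([(xx*d).sum(),(yy*d).sum()])/d.sum(); return c,unproj(f,c,z,st)[0]
E
python3 - <<'E'
from meas import *
np.set_printoptions(precision=4,suppress=True)
s=get_state(); f=grab_frame("wrist"); t=grab_frame("top"); sc=grab_frame("scene")
for n,ff,st,h,w in (("wrist",f,s,(246.5,197),6),("top",t,None,(237.8,179.8),4),("scene",sc,None,(257.2,208.4),4)):
    x,c=ringfit(ff,(.520,.075),st); print(n,"ring",x,c, "hole",*blob(ff,h,w,st))
    try:
        print(' piv',[unproj(ff,d["centre"],.045,st)[0] for d in tip_of(n,"gate_pivot")[:1]],'pot',[(d["score"],unproj(ff,d["centre"],.045,st)[0]) for d in tip_of(n,"pot")[:2]], 'pin',[(unproj(ff,d["centre"],.009,st)[0]) for d in tip_of(n,"pin")[:1]])
    except Exception as e: print(e)
# knob top
print("knobtop",unproj(f,[139.5,182.7],.137,s)[0],"lid",unproj(f,[150.7,176],.104,s)[0])
print("knobtop top",unproj(t,[110+437/2.66,120+158/2.66],.137)[0],"scene",unproj(sc,[140+223/2.5,90+184/2.5],.137)[0])
k=np.array([(157,177),(569,147),(565,371)])/1.5; print("corners",unproj(f,k,.045,s))
E
```

```text
wrist ring [0.5128 0.0742 0.054 ] -24.787873653077057 hole [246.1343 196.2444] [ 0.5805 -0.0032  0.045 ]
 piv [array([0.653 , 0.0259, 0.045 ])] pot [(0.87, array([ 0.5635, -0.1376,  0.045 ]))] pin []
top ring [0.5219 0.0622 0.057 ] -1.350261434618293 hole [239.039  176.9269] [ 0.5921 -0.0049  0.045 ]
 piv [array([ 0.5578, -0.1323,  0.045 ])] pot [(0.81, array([ 0.5604, -0.1405,  0.045 ])), (0.61, array([ 0.7034, -0.157 ,  0.045 ]))] pin [array([0.7509, 0.2941, 0.009 ])]
scene ring [0.5106 0.0733 0.0539] -16.22457260800479 hole [256.8742 207.9332] [ 0.5803 -0.0025  0.045 ]
 piv [array([0.6512, 0.0348, 0.045 ])] pot [(0.94, array([ 0.4005, -0.4693,  0.045 ])), (0.86, array([ 0.5589, -0.1441,  0.045 ]))] pin [array([0.6354, 0.014 , 0.009 ])]
knobtop [ 0.5588 -0.1427  0.137 ] lid [ 0.5579 -0.1397  0.104 ]
knobtop top [ 0.5611 -0.1384  0.137 ] scene [ 0.5604 -0.1387  0.137 ]
corners [[ 0.5009 -0.2353  0.045 ]
 [ 0.3915  0.1607  0.045 ]
 [ 0.6268  0.2334  0.045 ]]
```

Run:
```python
from meas import *
np.set_printoptions(precision=4,suppress=True)
yaw=.272; a=yaw+np.pi/2
movep([.560,-.140,.17],dn(a)); move_l([.560,-.140,.113],.08)
grab(30); s=get_state(); print(s["clock"],s["finger_gap"],s["position"],s["contact_force"])
move_l([.560,-.140,.1122],.02); print(get_state()["contact_force"])
s0=get_state()
move_l([.5125,.0737,.1120],.09)
s=get_state(); print(s["clock"],s["finger_gap"],s["position"],s["contact_force"])
sleep(.2); let_go(); move_l([.5125,.0737,.17],.15)
movep([.46,-.02,.33],dn(a))
s=get_state(); f=grab_frame("wrist"); print(s["clock"]); save(f,"w2.png"); sc=grab_frame("scene"); save(sc,"s2.png")
print([unproj(f,d["centre"],.045,s)[0] for d in tip_of("wrist","pot")[:1]],[unproj(sc,d["centre"],.045)[0] for d in tip_of("scene","pot")[:2]])
for ff,st in((f,s),(sc,None)): 
    for c in((.5125,.0737,.108),(.5125,.0737,.137)): print(proj(ff,c,st))
img=f["img"][:,:,::-1].copy(); 
th=np.linspace(0,2*np.pi,60)
for ff,st,im,n in((f,s,img,"v4w"),(sc,None,sc["img"][:,:,::-1].copy(),"v4s")):
    for r,z,col in((.056,.045,(0,0,255)),(.052,.104,(0,255,0)),(.011,.137,(255,0,255))):
        q=proj(ff,np.c_[.5125+r*np.cos(th),.0737+r*np.sin(th),np.full(60,z)],st)
        for p in q: im[int(p[1])%384,int(p[0])%512]=col
    cv2.imwrite("pics/"+n+".png",im)
A=cv2.imread("pics/v4w.png");B=cv2.imread("pics/v4s.png")
cv2.imwrite("pics/v4.png",np.hstack([cv2.resize(A[100:300,180:380],(400,400)),cv2.resize(B[130:290,200:360],(400,400))]))
```

```text
7.2083 0.24773775397175687 [ 0.5601 -0.1402  0.1133] [-1.2163 -0.3474  2.4048]
[-3.7607  0.4645  8.3824]
10.0417 0.2422797675373419 [0.5141 0.0729 0.1132] [ 0.9544 -4.6648  7.6651]
12.2083
[array([0.5202, 0.0707, 0.045 ])] [array([ 0.4033, -0.4744,  0.045 ]), array([0.5181, 0.0637, 0.045 ])]
[[315.7717 217.6862]]
[[320.2181 226.8089]]
[[290.4219 194.9335]]
[[291.026  188.4878]]
```

View pics/v4.png

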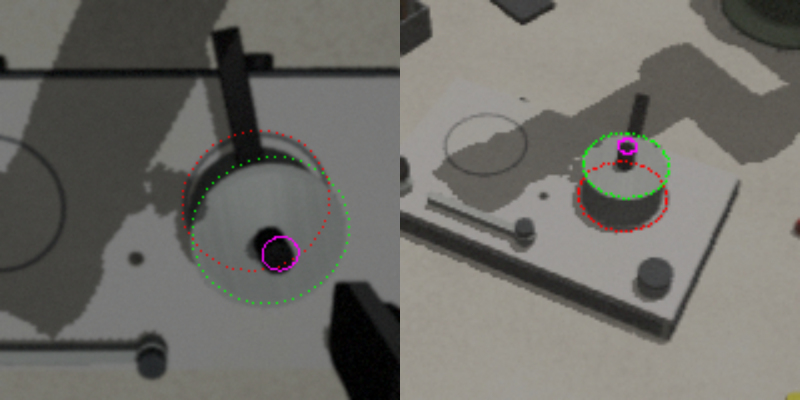

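Run:
```python
from meas import *
np.set_printoptions(precision=4,suppress=True)
f=dict(grab_frame("wrist")); s=get_state()
print("hole",*blob(f,(248,229),7,s)); x,c=ringfit(f,(.565,-.137),s); print("startring",x,c, "piv",[unproj(f,d["centre"],.045,s)[0] for d in tip_of("wrist","gate_pivot")[:1]],"tip",[unproj(f,d["centre"],.059,s)[0] for d in tip_of("wrist","gate_tip")[:1]])
a=.272+np.pi/2
movep([.44,.38,.26],dn(a))
s=get_state(); f=grab_frame("wrist"); print(s["clock"],s["q"]); save(f,"w3.png")
for n,z in(("pin",.009),("pin_block",0)):
    for d in tip_of("wrist",n)[:2]: print(n,d["score"],d["centre"],unproj(f,d["centre"],z,s)[0])
q=proj(f,[.484,.395,.08],s)[0]; u,v=int(q[0]),int(q[1]); print(u,v)
c=f["img"][max(v-70,0):v+70,max(u-70,0):u+70,::-1]; print(max(v-70,0),max(u-70,0),c.shape)
cv2.imwrite("pics/v5.png",cv2.resize(c,None,fx=4,fy=4,interpolation=cv2.INTER_CUBIC))
```

```text
hole [247.1671 229.1428] [ 0.5807 -0.0029  0.045 ]
startring [ 0.5676 -0.1192  0.054 ] -22.63675556788457 piv [array([0.6555, 0.0274, 0.045 ])] tip [array([0.5728, 0.    , 0.059 ])]
14.0667 [ 0.5839  0.3681 -0.0566  1.1457 -0.0005  0.3132]
pin 0.59 [257.1, 186.5] [0.4824 0.3891 0.009 ]
pin_block 0.91 [258.2, 184.6] [0.4819 0.3905 0.    ]
261 206
136 191 (140, 140, 3)
```

View pics/v5.png

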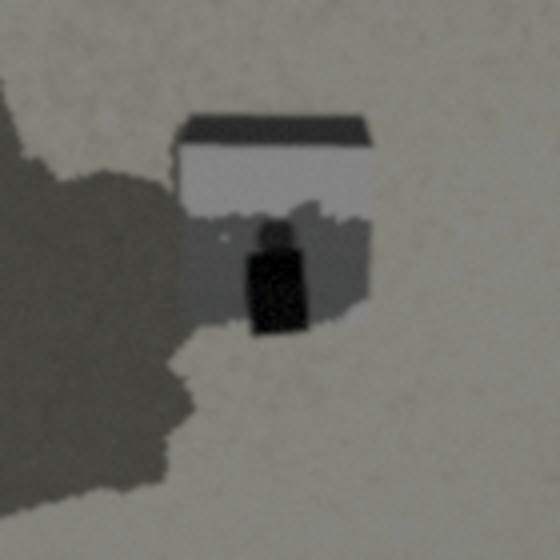

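Run:
```python
from meas import *
np.set_printoptions(precision=4,suppress=True)
s=get_state(); f=grab_frame("wrist")
g=f["img"].astype(float).mean(2); m=(g[190:225,248:275]<25)
print("black cols",np.where(m.any(0))[0][[0,-1]]+248,"rows",np.where(m.any(1))[0][[0,-1]]+190)
h=unproj(f,[260.6,212.4],.105,s)[0]; hb=unproj(f,[259.9,196],.079,s)[0]
print("head",h,hb)
if abs(h[0]-.4825)>.008 or abs(h[1]-.390)>.008: raise SystemExit("check")
a=1.93+np.pi/2
movep([h[0],h[1],.15],dn(a)); move_l([h[0],h[1],.076],.08,until_force=15)
s=get_state(); print(s["clock"],s["q"],s["position"],s["contact_force"])
grab(80); s=get_state(); print(s["finger_gap"],s["contact_force"],s["wrist_torque"])
move_l([h[0],h[1],.155],.1)
s=get_state(); f=grab_frame("wrist"); save(f,"w4.png"); print(s["clock"],s["finger_gap"],s["contact_force"])
T=np.eye(4);T[:3,:3]=R.from_rotvec(s["eef_rot"]).as_matrix();T[:3,3]=s["position"]
q=proj(f,[(T@[0,0,z,1])[:3] for z in(0,.067)],s); print("pred",q)
im=f["img"][:,:,::-1].copy(); 
for p in q: cv2.drawMarker(im,(int(p[0]),int(p[1])),(0,0,255),0,6)
cv2.imwrite("pics/v6.png",cv2.resize(im,None,fx=1.5,fy=1.5,interpolation=cv2.INTER_CUBIC))
```

```text
black cols [253 267] rows [194 218]
head [0.4818 0.3929 0.105 ] [0.4725 0.3897 0.079 ]
16.825 [ 0.5654  0.5904 -0.1933  0.786  -0.     -1.3646] [0.4823 0.3931 0.0766] [0.1874 0.4501 0.0445]
0.17502019715917647 [-0.0796 -0.7213  2.0323] [-0.0575  0.0985  0.0278]
18.4083 0.17120570033583143 [-0.3612  0.54   -0.3519]
pred [[257.451  245.3605]
 [257.5222 202.7716]]
```

View pics/v6.png

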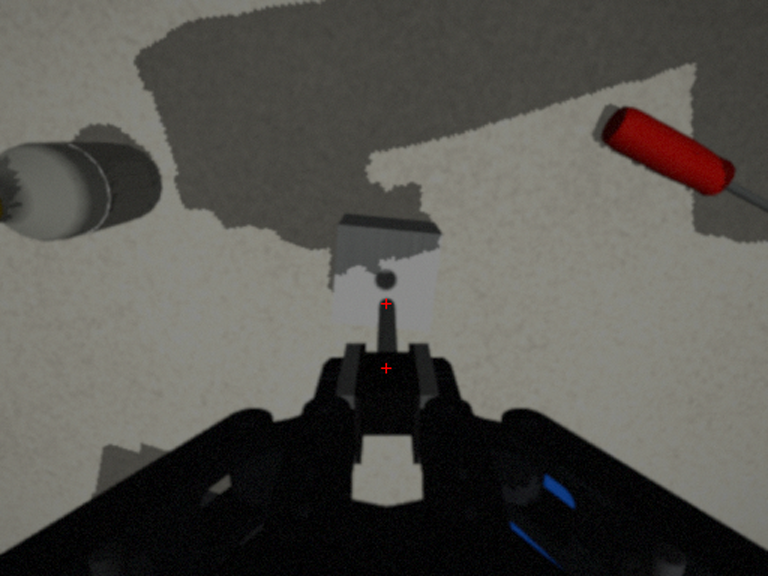

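```bash
cat >> meas.py <<'E'
O=np.array([.5615,-.0061]); YAW=.276; AI=.126+np.pi
E
python3 - <<'E'
from meas import *
np.set_printoptions(precision=4,suppress=True)
s=get_state(); f=grab_frame("wrist"); Rm=R.from_rotvec(s["eef_rot"]).as_matrix()
tip=unproj(f,[257.8,199.5],.088,s)[0]; print("tip off tool",Rm.T@(tip-s["position"]),"block hole",unproj(f,[257.3,186.7],.045,s)[0],s["position"])
hole=P2(O,YAW,(20,-2))[0]; print(hole)
p=s["position"]; move_l([p[0],p[1],.24],.2)
movep([*hole,.24],dn(AI)); move_l([*hole,.045+.03+.067],.12)
s=get_state(); f=grab_frame("wrist"); save(f,"w5.png"); print(s["clock"],s["q"],s["position"])
c=f["img"][150:250,200:320,::-1]; cv2.imwrite("pics/v7.png",cv2.resize(c,None,fx=6,fy=6,interpolation=cv2.INTER_CUBIC))
Rm=R.from_rotvec(s["eef_rot"]).as_matrix()
print("pred tip",proj(f,s["position"]+Rm@[0,0,.067],s),"pred hole",proj(f,[*hole,.045],s))
E
```

```text
tip off tool [ 0.0002 -0.0029  0.0661] block hole [0.4813 0.3926 0.045 ] [0.4813 0.3925 0.1541]
[ 0.5813 -0.0026]
21.5583 [-0.1311  0.4544 -0.2376  0.8776  0.     -1.8282] [ 0.5819 -0.0025  0.1428]
pred tip [[257.7217 202.8063]] pred hole [[258.5994 190.5195]]
```

View pics/v7.png

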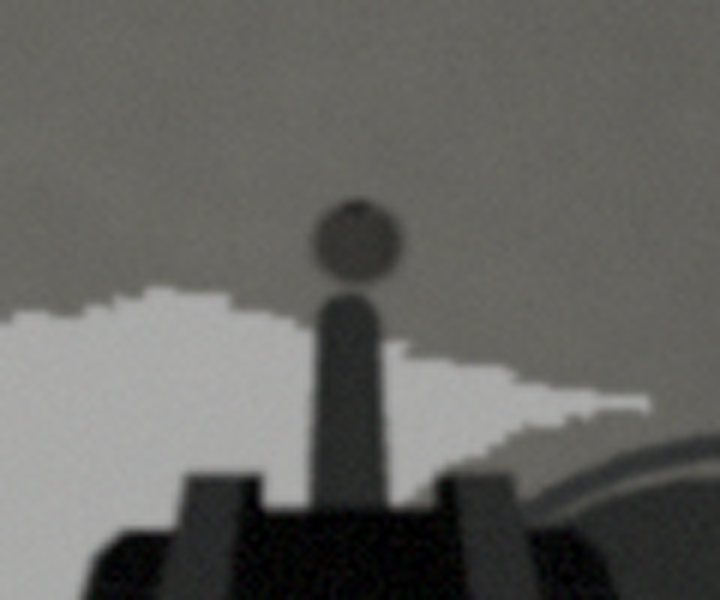

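Run:
```python
from meas import *
np.set_printoptions(precision=4,suppress=True)
s=get_state(); print(s["position"]); Rm=R.from_rotvec(s["eef_rot"]).as_matrix()
H=(s["position"]+Rm@[.0007,.0008,0])[:2]; np.save("H.npy",H)
P=P2(O,YAW,(95,10))[0]; d=H-P; print("H",H,"r",np.linalg.norm(d))
def at(th):
    b=1.544-th; c,n=np.cos(b),np.sin(b); return P+np.array([c*d[0]-n*d[1],n*d[0]+c*d[1]])
move_l([*H,.155],.15)
st=at(-.13); print("start",st)
move_l([*st,.155],.15); move_l([*st,.1165],.08,until_force=10); print(get_state()["position"],get_state()["contact_force"])
for th in np.linspace(0,1.544,11):
    move_l([*at(th),.1165],.07)
    x=get_state(); print(round(th,2),x["position"]-np.r_[at(th),.1165],x["contact_force"])
sleep(.2); s=get_state(); f=grab_frame("wrist"); save(f,"w6.png"); print(s["clock"],s["position"]-np.r_[H,.1165],s["wrist_torque"])
c=f["img"][150:250,200:320,::-1]; cv2.imwrite("pics/v8.png",cv2.resize(c,None,fx=6,fy=6,interpolation=cv2.INTER_CUBIC))
```

```text
[ 0.5821 -0.0026  0.143 ]
H [ 0.5813 -0.0019] r 0.07567874579006527
start [ 0.6884 -0.0359]
[ 0.6883 -0.0359  0.1163] [ 0.0132 -0.6118 -0.3107]
0.0 [ 0.0004 -0.0002  0.0008] [-0.0485 -0.5651 -1.0802]
0.15 [ 0.0004 -0.0001  0.0004] [ 1.7849 -0.075  -1.5596]
0.31 [ 0.0002 -0.      0.0001] [ 0.9641 -0.102  -0.5072]
0.46 [ 0.0002 -0.      0.    ] [ 1.4585  0.5488 -1.5062]
0.62 [ 0.0002 -0.0001  0.0001] [ 2.282  -0.1998  0.0507]
0.77 [ 0.     -0.0001  0.0001] [ 1.1073 -0.8046 -1.6287]
0.93 [-0.     -0.0001  0.    ] [ 1.7706 -1.0585 -1.5869]
1.08 [-0.0002  0.      0.    ] [ 1.0487 -1.6401 -1.8585]
1.24 [-0.0005  0.0003 -0.    ] [ 1.2062 -2.369  -1.6178]
1.39 [-0.0004  0.0002 -0.    ] [ 0.8743 -2.0287 -0.5357]
1.54 [-0.0003  0.0002 -0.    ] [ 0.7066 -2.816  -1.4801]
27.05 [-0.0001 -0.0003 -0.    ] [-0.5787 -0.0432  0.005 ]
```

View pics/v8.png

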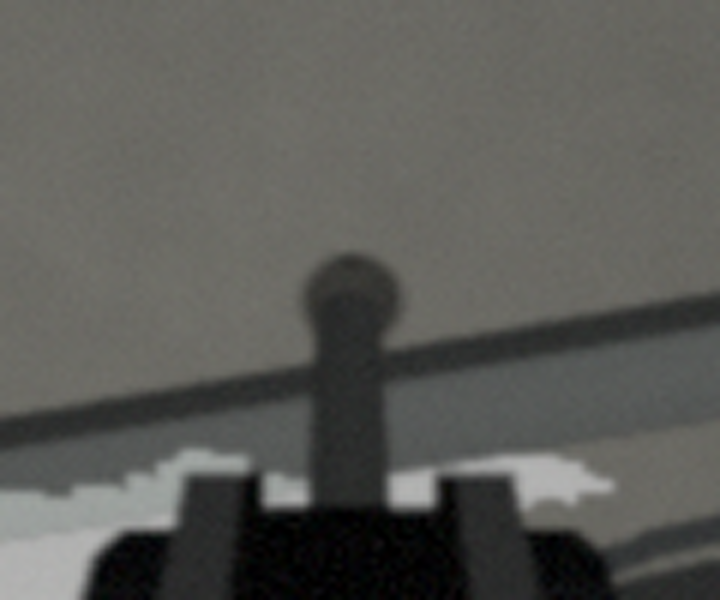

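The arm is swung round and bars the way. The pin tip, at crop (349,300), sits inside the hole at (353,298), so I'm inserting it.

Run:
```python
from meas import *
np.set_printoptions(precision=4,suppress=True)
H=np.load("H.npy")
hit=move_l([*H,.100],.04,until_force=12); s=get_state(); print(hit,s["position"],s["contact_force"])
if not hit or s["position"][2]<.105:
    hit=move_l([*H,.0745],.04,until_force=15); s=get_state(); print(hit,s["clock"],s["position"],s["contact_force"],s["wrist_torque"])
```

```text
False [ 0.5807 -0.0018  0.0994] [ 0.1778 -1.1335 -1.8089]
True 28.25 [ 0.5813 -0.002   0.0761] [-1.2513 -0.9748  5.393 ] [-0.0435  0.2694  0.0047]
```

Run:
```python
from meas import *
np.set_printoptions(precision=4,suppress=True)
H=np.load("H.npy")
let_go(); move_l([*H,.20],.1)
print(get_state()["clock"],get_state()["contact_force"])
movep([.44,-.10,.33],dn(YAW+np.pi/2)); s=get_state(); f=grab_frame("wrist"); sc=grab_frame("scene"); print(s["clock"])
ring=P2(O,YAW,(-25,90))[0]; th=np.linspace(0,2*np.pi,60)
ims=[]
for n,ff,st in(("wrist",f,s),("scene",sc,None)):
    im=ff["img"][:,:,::-1].copy()
    for nm,z in(("pot",.045),("gate_tip",.059),("pin",.009)): print(n,nm,[(round(d["score"],2),np.round(d["centre"]),unproj(ff,d["centre"],z,st)[0]) for d in tip_of(n,nm)[:2]])
    for r,z,col in((.052,.104,(0,255,0)),(.011,.137,(255,0,255)),(.008,.105,(0,0,255))):
        c=H if r==.008 else ring
        for p in proj(ff,np.c_[c[0]+r*np.cos(th),c[1]+r*np.sin(th),np.full(60,z)],st).astype(int):
            if 0<=p[0]<512 and 0<=p[1]<384: im[p[1],p[0]]=col
    u,v=proj(ff,[*P2(O,YAW,(10,40))[0],.06],st)[0].astype(int); u=np.clip(u,100,412); v=np.clip(v,100,284)
    ims.append(cv2.resize(im[v-100:v+100,u-100:u+100],(400,400),interpolation=cv2.INTER_CUBIC))
cv2.imwrite("pics/v9.png",np.hstack(ims))
print("gate tip expected",P2(O,YAW,np.array([95,10])+130*np.array([-np.sin(1.52),-np.cos(1.52)])))
```

```text
30.325 [-0.8724  0.1492 -1.0206]
31.4
wrist pot [(0.69, array([354., 226.]), array([0.5123, 0.0759, 0.045 ]))]
wrist gate_tip []
wrist pin [(0.49, array([289., 244.]), array([ 0.586 , -0.0025,  0.009 ]))]
scene pot [(0.63, array([287., 204.]), array([0.506 , 0.0587, 0.045 ])), (0.62, array([198., 120.]), array([ 0.4002, -0.4816,  0.045 ]))]
scene gate_tip [(0.74, array([264., 193.]), array([ 0.5253, -0.0192,  0.059 ]))]
scene pin [(0.16, array([291., 208.]), array([0.484, 0.061, 0.009]))]
gate tip expected [[ 0.5271 -0.0123]]
```

View pics/v9.png

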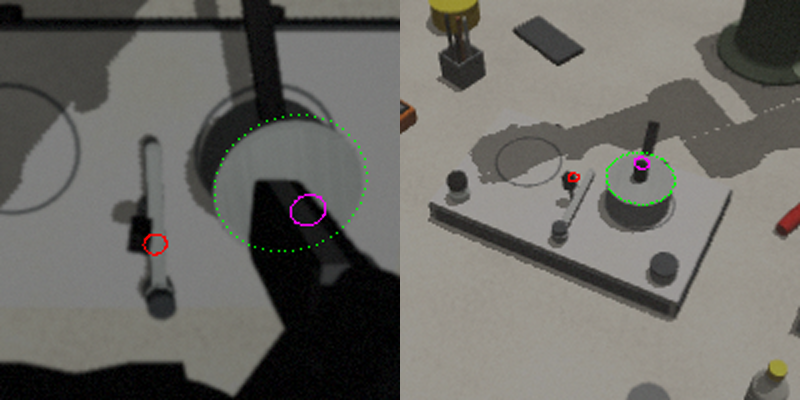

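Run:
```python
from meas import *
np.set_printoptions(precision=4,suppress=True)
movep([.38,-.08,.36],dn(YAW+np.pi/2)); s=get_state(); f=grab_frame("wrist"); sc=grab_frame("scene"); t=grab_frame("top"); print(s["clock"])
ring=P2(O,YAW,(-25,90))[0]; th=np.linspace(0,2*np.pi,120)
l=lambda h:(*P2(O,YAW,(20,-2-2-.11*h))[0],.045+h/1000)
ims=[]
for n,ff,st,w in(("wrist",f,s,70),("scene",sc,None,50)):
    im=cv2.resize(ff["img"][:,:,::-1],None,fx=4,fy=4,interpolation=cv2.INTER_CUBIC)
    dr=lambda P,col:[cv2.circle(im,tuple(int(x) for x in (p+.5)*4),1,col,-1) for p in proj(ff,P,st)]
    dr(np.c_[ring[0]+.052*np.cos(th),ring[1]+.052*np.sin(th),np.full(120,.104)],(0,255,0))
    dr(np.c_[ring[0]+.054*np.cos(th),ring[1]+.054*np.sin(th),np.full(120,.045)],(255,255,0))
    for h in(34,60):
        p=proj(ff,l(h),st)[0]; cv2.circle(im,tuple(int(x) for x in (p+.5)*4),3,(0,0,255),-1)
    u,v=(proj(ff,[*P2(O,YAW,(0,40))[0],.06],st)[0]).astype(int); u=np.clip(u,w,512-w);v=np.clip(v,w,384-w)
    ims.append(cv2.resize(im[4*(v-w):4*(v+w),4*(u-w):4*(u+w)],(400,400),interpolation=cv2.INTER_AREA))
cv2.imwrite("pics/v10.png",np.hstack(ims))
for n,ff,st in(("wrist",f,s),("scene",sc,None),("top",t,None)):
    for nm,z in(("gate_tip",.059),("jar",.045),("tin",.045)): print(n,nm,[(round(d["score"],2),unproj(ff,d["centre"],z,st)[0]) for d in tip_of(n,nm)[:1]])
```

```text
32.1833
wrist gate_tip [(0.73, array([ 0.5268, -0.0173,  0.059 ]))]
wrist jar [(0.76, array([ 0.693 , -0.1481,  0.045 ]))]
wrist tin []
scene gate_tip [(0.77, array([ 0.5234, -0.0171,  0.059 ]))]
scene jar [(0.43, array([ 0.7001, -0.1454,  0.045 ]))]
scene tin [(0.77, array([0.6058, 0.1853, 0.045 ]))]
top gate_tip [(0.47, array([ 0.6833, -0.1539,  0.059 ]))]
top jar [(0.45, array([ 0.6898, -0.159 ,  0.045 ]))]
top tin [(0.48, array([0.5958, 0.1935, 0.045 ]))]
```

View pics/v10.png

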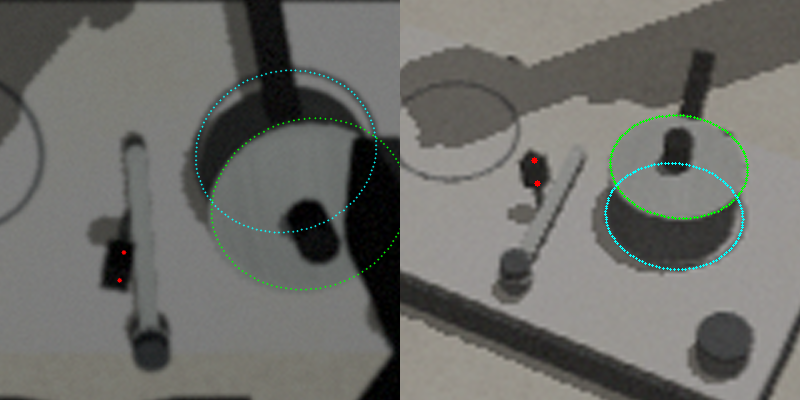

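```bash
python3 -c "
from cell import *
print(get_state()['clock'],get_state()['contact_force']); sign_off()"
```

```text
32.7833 [-0.23859137 -0.11468015 -0.2146561 ]
the job is handed in; nothing more can be done
```

The pot is in the working ring and the gate arm is pinned across the way. I handed the job in at 32.8 s of the 69 s allowed, with the robot clear and touching nothing.

**What I did**
- **Pot:** I gripped the steel pot's knob and slid it along the plate with a light downward bias. The pot-shaped thing I left alone was the yellow one on the bench.
- **Pin and gate:** I took the pin by its head and pushed the gate arm round with its shank. I then checked pin tip against hole in the wrist image and lowered the pin until it bottomed in the hole.

**Last checks**
- **Pot position:** the wrist and scene views show the pot's lid and base matching the ring-centred outlines within about 2 mm.
- **Gate angle:** the gate tip measures about 1.49 rad, against an expected 1.5. The arm stayed put after I released the pin.
- **Pin depth:** it bottomed with the tool at 76.1 mm, against 76.6 mm when I gripped it in its block, so it is fully down. It leans about as far as the hole's clearance allows, and its head shows where a fully seated, leaning pin should be.
- **Bystanders:** the jar and tin still read at their starting places, within network noise. I did not re-measure the items on the bench.

**Disagreements**
- **Top camera:** it gave poor ring, hole and gate readings while the arm was in its view, so I did not use them.
- **Scene camera:** the network's pot origin read up to about 16 mm off. I relied on the overlays instead.
- **Not measured directly:** I did not measure whether the pot stayed flat on the plate throughout the slide. The tool read 113.3 mm high at the grip and 113.2 mm at the end, and the upward force of about 8 N on the tool showed it was pressing down.

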